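# Open both doors of the bench cupboard, active door first

## Task

Open the small double-door cupboard on the bench so that both doors stand wide open, about square to the cupboard. Swing the door with the pull handle open first, then lift the flush bolt that this uncovers on the other door fully up, and swing that door wide open too. Leave the dropper bottle and the slide case beside it alone.

Things in the scene. Friction and masses are not known exactly. Their poses are not given: they have to be found in the camera images.
- cupboard: fixed grey steel cupboard with two white doors, 280 wide (y) x 110 deep x 200 mm high; origin at the middle of its front plane, at bench height; x into the cupboard, y to its left as the robot sees it, z up. The doors are 52 mm deep pans in front of the front plane (x -52 to 0 mm), hinged on upright axes at x = 0, y = +140 mm (left, active) and y = -140 mm (right, passive).
- active_door (a joint): angle of the left door (172 mm wide, with the pull handle), rad: 0 shut (may start a little ajar), grows as it swings out toward the robot, clockwise seen from above, stop at 1.75. Light friction, stays where left. Its front and top flange cover the other door's bolt until it is open.
- passive_door (a joint): angle of the right door (no handle), rad: 0 shut, grows as it swings out toward the robot, anticlockwise seen from above, stop at 1.75. Held shut while the bolt is down; can be pulled by the bolt's grip. Light friction, stays where left. Deep for 105 mm from its hinge, then a thin set-back stile to 185 mm, 192 mm high, behind the active door; the bolt is on it.
- flush_bolt (a joint): height of the passive door's flush bolt, m: 0 down, its foot 12 mm deep in the sill; 0.025 fully up (stop). About 3 N lifts it, and it stays where it is left.
- pull_handle (a point): grasp point on the active door's pull handle: a plain upright steel bar, 12 mm thick, about 80 mm long, its centre line 34 mm in front of the door's face, 135 mm sideways from the hinge axis and 86 mm in front of the hinge plane. The point is at z = 165 mm, 30 mm below the bar's top. Its axes turn with the door (those of the cupboard when shut).
- bolt_grip (a point): grasp point on the bolt's grip: upright round steel bar, 14 mm thick, 56 mm long, on a thinner rod; centre line 30 mm before the hinge plane (21 mm before the stile's face), 155 mm sideways from the hinge axis. The door's deep part begins 50 mm to its right: open the fingers about 50 mm at most. Point at z = 163 mm with the bolt down, 23 mm below the grip's top; moves with bolt and door.
- dropper_bottle: bystander: brown dropper bottle, 33 mm wide, 79 mm high, standing on the bench right of the cupboard; origin under its centre. Leave alone.
- slide_case: bystander: shut wooden slide case, 100 x 175 x 47 mm, on the bench right of the cupboard; origin under its centre. Leave alone.

How it is judged:
By the outcome, as a careful person would: the job done as asked, in the order asked, and still so for the second after the job is handed in, with the robot touching nothing.
It also fails if it takes over 54 s, if anything falls off the work surface, if the arm or the gripper's body presses on something with over 40 N, if the wrist force passes 120 N, or if a joint passes its speed limit or range.

## Robot

A 6-joint arm with a two-finger parallel gripper is mounted at the origin on a cart in front of the work surface, level with it; the furniture and walls round the work are solid. World frame = base frame: x ahead of the robot, y to its left, z up, the work surface at z = 0. Lengths are in m, angles in rad, forces in N, time in s.
With the tool pointing down it reaches from about 0.35 to 0.85 m from the base axis. Payload 8.1 kg.
Tool frame: the origin (TCP) lies on the centre line of the jaws, within the pads' length; the fingertips stand 14 mm ahead of it and the grasp point (between the pads) lies 5 mm behind it; z points along the fingers, y is the direction in which the jaws open and shut (so a half turn about z gives the same grasp; the last joint's range is limited). The gripper opens to 93 mm and grips with 3 to 60 N. Pads are 15 mm wide; open, the fingers measure 128 mm over their backs; the gripper's body (75 mm by 188 mm) begins 65 mm behind the grasp point.
Start: joints at [1.263, 0.13, 1.488, -0, 1.523, -0.085], TCP at [0.133, 0.585, 0.233] pointing down, gripper open.
Joint ranges: [-2.96, 2.96], [-0.89, 2.26], [0.02, 2.5], [-1.34, 4.48], [0, 2.73], [-2.66, 2.66]. Speed limits (rad/s): [2.39, 2.39, 2.79, 3.14, 3.14, 3.14].

## Interface

Orientations are given as a rotation vector (axis times angle).
In Python, from plant import robot gives the robot as it stands.
- The arm moves only by the tool jog_arm, never from a script. Its argument "steps" is a list of rows, each a list of 7 numbers: the closure, from 0 (fully open) to 1 (shut), then the shift along the tool's x, y, z in m, then the turn, a rotation vector about the tool's x, y, z in rad. In form: [[jaw, tx, ty, tz, rx, ry, rz], ...]. A call has 1 to 5 rows; each row is the pose to reach, as a shift and turn from the pose measured when the call began, along the tool's axes at that moment; what a row does not reach only later rows make up. A row lasts 1/8 s, in which the tool goes at most 62.5 mm and 10.7 degrees, less where a joint would pass 70% of its speed; a pose out of reach is approached as far as the arm can. A call with a gripper value outside its range is refused whole. The fingers move at their own pace and stop on an object; "force" is the grip in N (left out, the last holds). Time passes only in rows, so rows that repeat a pose let the fingers close. It gives the time, the measured TCP pose, the force and the opening at its end, in the units of the state.
- robot.read_state(): the state, without advancing time (a new reading comes with each control period).
- robot.read_camera(name): name is "scene" or "top" or "wrist"; returns a dict with "image" (400x640x3 uint8, red, green, blue), "mtx" (3x3 intrinsics, pixels), "D" ([k1, k2, p1, p2, k3] as OpenCV has them; the pictures are not rectified), "extrinsics" (4x4, takes a point from camera to world coordinates); the wrist camera has in their place "tool_from_camera" (4x4, takes a point from camera to tool coordinates, whose origin is the TCP and whose axes are the flange's). Camera axes: x right, y down, z forward; pixel columns grow to the right and rows downward; lengths in m; the calibration is good to about 2 mm. A picture is of the moment at which its call begins: read the wrist's pose just before it. There is no depth.
- robot.close_job(): hands the job in, once; it reports no verdict.
The state is a dict: "t": time; "q": joint angles; "dq": joint speeds; "joint_torque": joint torques, N m; "tool_pos": TCP position; "orientation": TCP orientation; "force": force on the tool from outside, world axes, zero at the start; "wrist_torque": the same for the moment, N m; "opening": finger opening in m.
Only numpy, scipy, OpenCV 4.12 (cv2) and the standard library are available. Lean on these libraries where they do the work, as an engineer would, in place of code of your own. Each camera call takes 0.05 s, during which the arm holds its last target.

## Working session

There is one attempt and no reset: what is moved stays moved. The work goes in short steps, Python scripts to look and compute and a tool call to move; the robot and the scene stay as the last step left them, time stands still between calls to the robot, and variables do not carry over. Pictures are saved under pics/ and viewed, and the job is handed in when it is done.

Besides the shell and the picture viewer there is one more tool, called as name(argument=value, ...), one argument or row to a line, values as JSON. jog_arm: Moves the arm, as the interface text tells. Its arguments: {"type":"object","properties":{"steps":{"type":"array"},"force":{"type":"number"}},"required":["steps"]}

```bash
mkdir -p pics; ls; python3 - <<'E'
from plant import robot
import cv2
print(robot.read_state())
for n in("scene","top","wrist"):
    c=robot.read_camera(n); cv2.imwrite(f"pics/{n}0.png",c["image"][:,:,::-1])
    print(n,c["mtx"],c["D"],c.get("extrinsics",c.get("tool_from_camera")))
E
```

```text
pics
{'t': 0.0, 'q': array([ 1.26257343e+00,  1.31174768e-01,  1.48928736e+00,  2.07797432e-05,
        1.52299951e+00, -8.53747612e-02]), 'dq': array([-0.00023002, -0.00016166,  0.00044469,  0.00062396, -0.00010837,
       -0.00127407]), 'joint_torque': array([-1.37414185e-05, -5.59860528e+01, -4.91740143e+01,  7.65945297e-02,
        3.58372531e-02, -1.07894678e-04]), 'tool_pos': array([0.13239329, 0.58464638, 0.23157487]), 'orientation': array([-3.49283695e-01, -3.12172599e+00,  2.87239810e-03]), 'force': array([-0.0357102 ,  0.86807449, -0.15411929]), 'wrist_torque': array([ 0.00734535, -0.0680874 ,  0.02015392]), 'opening': 0.0928465723249811}
scene [[499.99736382   0.         312.8867705 ]
 [  0.         499.99736382 193.04260428]
 [  0.           0.           1.        ]] [-0.08596064  0.          0.          0.          0.        ] [[ 0.93710296  0.2262437  -0.26580414  0.92231146]
 [ 0.34838601 -0.55917945  0.75229352 -1.23326797]
 [ 0.02156946 -0.79757892 -0.60282885  1.01185201]
 [ 0.          0.          0.          1.        ]]
top [[482.84757321   0.         324.01350558]
 [  0.         482.84757321 201.76988585]
 [  0.           0.           1.        ]] [-0.12250681  0.          0.          0.          0.        ] [[ 0.047748   -0.78085091  0.62289002 -0.36891337]
 [-0.99881627 -0.04312072  0.02250899 -0.11874785]
 [ 0.00928331 -0.62322745 -0.78198553  1.27670285]
 [ 0.          0.          0.          1.        ]]
wrist [[296.11511523   0.         318.35115345]
 [  0.         296.11511523 197.80960299]
 [  0.           0.           1.        ]] [-0.04351893  0.          0.          0.          0.        ] [[ 4.62819458e-04 -9.69062613e-01 -2.46814583e-01  6.75412039e-02]
 [ 9.99999703e-01  2.96196058e-04  7.12222075e-04  2.92891755e-04]
 [-6.17082278e-04 -2.46814839e-01  9.69062462e-01 -1.52741880e-01]
 [ 0.00000000e+00  0.00000000e+00  0.00000000e+00  1.00000000e+00]]
```

View pics/scene0.png

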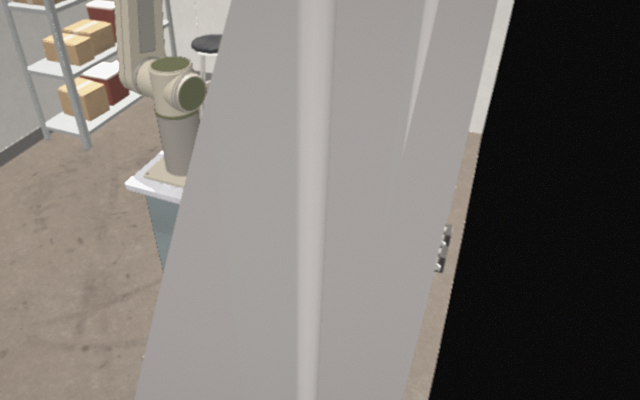

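View pics/top0.png

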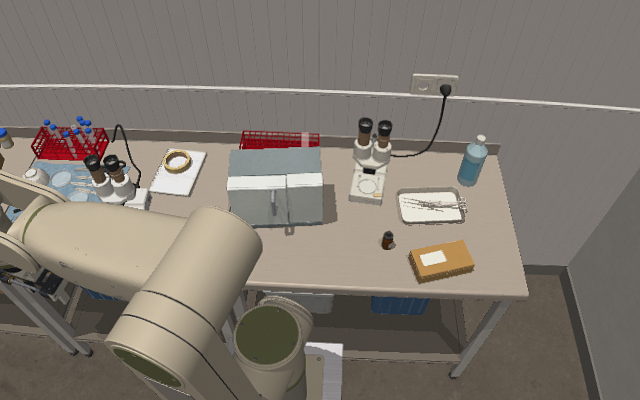

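View pics/wrist0.png

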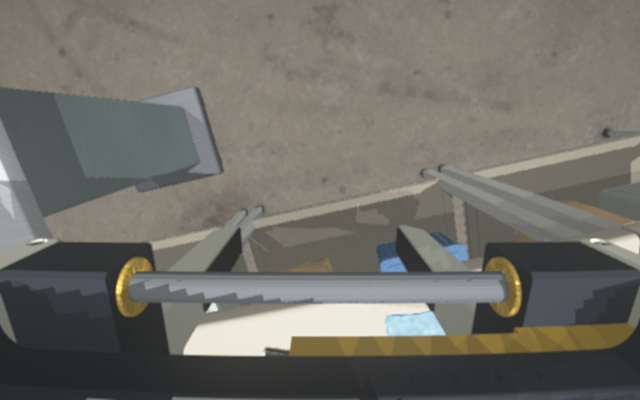

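```bash
cat > h.py <<'E'
import numpy as np, cv2
from scipy.spatial.transform import Rotation as R
from plant import robot
def ray(c,uv,st=None):
    p=cv2.undistortPoints(np.array(uv,float).reshape(-1,1,2),c["mtx"],np.array(c["D"]))[:,0]
    d=np.c_[p,np.ones(len(p))]
    T=c["extrinsics"] if "extrinsics" in c else tw(st)@c["tool_from_camera"]
    return T[:3,3],d@T[:3,:3].T
def tw(st):
    T=np.eye(4);T[:3,:3]=R.from_rotvec(st["orientation"]).as_matrix();T[:3,3]=st["tool_pos"];return T
def onz(c,uv,z,st=None):
    o,d=ray(c,uv,st); return o+d*((z-o[2])/d[:,2])[:,None]
def proj(c,P,st=None):
    T=c["extrinsics"] if "extrinsics" in c else tw(st)@c["tool_from_camera"]
    Ti=np.linalg.inv(T)
    return cv2.projectPoints(np.array(P,float).reshape(-1,1,3),cv2.Rodrigues(Ti[:3,:3])[0],Ti[:3,3],c["mtx"],np.array(c["D"]))[0][:,0]
def tri(os,ds):
    A=np.zeros((3,3));b=np.zeros(3)
    for o,d in zip(os,ds):
        d=d/np.linalg.norm(d);M=np.eye(3)-np.outer(d,d);A+=M;b+=M@o
    p=np.linalg.solve(A,b)
    return p,[np.linalg.norm(np.cross(p-o,d/np.linalg.norm(d))) for o,d in zip(os,ds)]
def snap(n,name,crop=None,k=1):
    st=robot.read_state();c=robot.read_camera(n);im=c["image"][:,:,::-1]
    if crop: x0,y0,x1,y1=crop;im=cv2.resize(im[y0:y1,x0:x1],None,fx=k,fy=k,interpolation=cv2.INTER_CUBIC)
    cv2.imwrite(f"pics/{name}.png",im);return st,c
E
python3 - <<'E'
from h import *
st,c=snap("top","top1",(215,120,345,240),6)
E
```

```text
(no output)
```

View pics/top1.png

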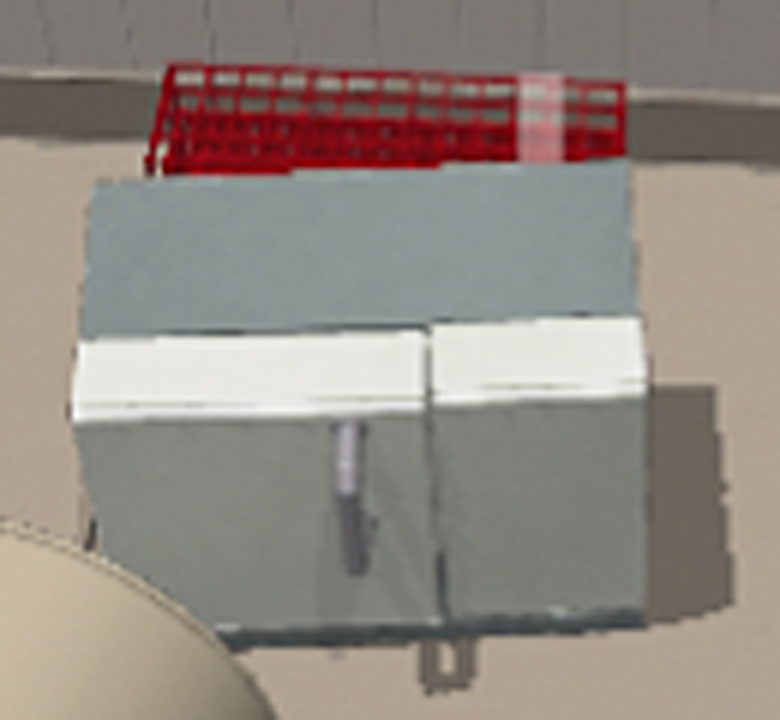

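```bash
python3 - <<'E'
from h import *
c=robot.read_camera("top")
f=lambda l:np.array(l,float)/6+[215-.5+.5/6,120-.5+.5/6]
n=["BL","BR","FR(x0)","FL(x0)","doorFL","doorFmid","doorPmid","doorFR","gap"]
P=onz(c,f([(95,182),(628,162),(641,318),(80,341),(74,418),(425,407),(430,404),(647,396),(428,330)]),.2)
for a,b in zip(n,P):print(a,b.round(4))
for a,b in zip(P,P[1:]):print(np.linalg.norm(a-b).round(4))
print("handle top z.195",onz(c,f([(348,424)]),.195))
a=P[2]-P[3];print("yaw",np.arctan2(a[0],-a[1]), (P[1]-P[0]))
E
```

```text
BL [0.68   0.2148 0.2   ]
BR [ 0.7094 -0.0622  0.2   ]
FR(x0) [ 0.6    -0.0746  0.2   ]
FL(x0) [0.5696 0.2033 0.2   ]
doorFL [0.5198 0.1976 0.2   ]
doorFmid [0.5361 0.0274 0.2   ]
doorPmid [0.5381 0.0251 0.2   ]
doorFR [ 0.5491 -0.0802  0.2   ]
gap [0.5862 0.0308 0.2   ]
0.2786
0.1101
0.2796
0.0501
0.171
0.003
0.1059
0.117
handle top z.195 [[0.52741183 0.06445021 0.195     ]]
yaw 0.10912745168226691 [ 0.02945089 -0.27704794  0.        ]
```

```bash
cat >> h.py <<'E'
def Rdown(phi): # tool y at world angle phi, z down
    y=np.array([np.cos(phi),np.sin(phi),0]);z=np.array([0,0,-1.]);return np.c_[np.cross(y,z),y,z]
def go(pos,phi,st=None):
    st=st or robot.read_state();T=tw(st)
    d=T[:3,:3].T@(np.array(pos)-T[:3,3]);r=R.from_matrix(T[:3,:3].T@Rdown(phi)).as_rotvec()
    return d.round(4),r.round(3)
O=np.array([.5848,.0643]);YAW=.11
def cup(x,y,z,O=O,yaw=YAW):
    return np.array([O[0]+x*np.cos(yaw)-y*np.sin(yaw),O[1]+x*np.sin(yaw)+y*np.cos(yaw),z])
E
python3 - <<'E'
from h import *
print(go([.48,.03,.34],1.68))
c=robot.read_camera("top")
print(onz(c,[(388,247)],0),"bottle base"); print(onz(c,[(410,262),(468,246),(473,267),(414,279)],.02))
print(proj(c,[cup(-.086,.005,.195),cup(-.086,.005,.115),cup(-.052,.005,.195)])*1-[215,120])
print("hinge",cup(0,-.14,0))
E
```

```text
(array([-0.4615, -0.4645, -0.1075]), array([-0.001, -0.   , -0.332]))
[[ 0.47660436 -0.29266712  0.        ]] bottle base
[[ 0.41197359 -0.35562155  0.02      ]
 [ 0.4792582  -0.5437015   0.02      ]
 [ 0.40272611 -0.54913474  0.02      ]
 [ 0.35315777 -0.36417626  0.02      ]]
[[58.04156051 77.9254108 ]
 [59.98865959 94.63768683]
 [58.08638314 68.91442516]]
hinge [ 0.60016896 -0.07485385  0.        ]
```

jog_arm(
  steps=[
    [0,-0.04,-0.04,-0.06,0,0,0],
    [0,-0.08,-0.08,-0.1075,0,0,-0.06],
    [0,-0.12,-0.12,-0.1075,0,0,-0.12],
    [0,-0.16,-0.16,-0.1075,0,0,-0.18],
    [0,-0.2,-0.2,-0.1075,0,0,-0.24],
  ],
)

```text
t: 0.92
tool_pos: [0.2801, 0.3508, 0.3405]
orientation: [-0.031, 3.14, 0.001]
force: [0.4, 0.2, -0.2]
opening: 0.0929
```

```bash
python3 - <<'E'
from h import *
print(robot.read_state()["t"],robot.read_state()["tool_pos"],robot.read_state()["q"],go([.48,.03,.34],1.68))
E
```

```text
0.925 [0.28008178 0.35076281 0.34053128] [ 7.83002594e-01 -3.03370068e-01  1.70285407e+00 -4.25744536e-04
  1.74096094e+00 -8.07655135e-01] (array([-0.1935, -0.3247,  0.0006]), array([ 0.   ,  0.001, -0.089]))
```

jog_arm(
  steps=[
    [0,-0.03,-0.05,0,0,0,-0.03],
    [0,-0.06,-0.1,0,0,0,-0.06],
    [0,-0.1,-0.15,0,0,0,-0.09],
    [0,-0.13,-0.2,0,0,0,-0.09],
    [0,-0.16,-0.25,0,0,0,-0.09],
  ],
)

```text
t: 1.55
tool_pos: [0.4458, 0.1021, 0.3408]
orientation: [-0.172, 3.135, 0.001]
force: [1.0, 0.6, -0.6]
opening: 0.0931
```

```bash
python3 - <<'E'
from h import *
st,c=snap("wrist","w1"); print(st["t"],st["tool_pos"],go([.48,.03,.34],1.68),go(cup(-.086,.005,.25),1.68))
print(proj(c,[cup(-.086,.005,.195),cup(-.086,.005,.115),cup(-.052,.14,.2)],st))
snap("top","top2",(215,120,345,240),6)
E
```

```text
1.55 [0.44582338 0.10206547 0.34084126] (array([-0.0245, -0.0694,  0.0005]), array([-0.003,  0.002, -0.004])) (array([-0.0461, -0.0414,  0.0904]), array([-0.003,  0.002, -0.004]))
[[273.53671113 232.99912759]
 [282.21837845 211.21411865]
 [397.87202645 263.71823958]]
```

View pics/w1.png

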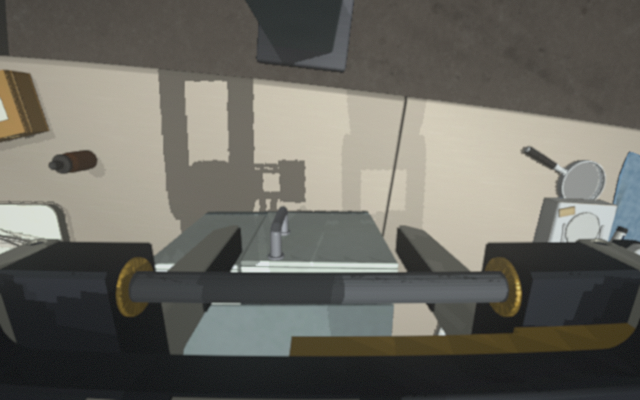

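View pics/top2.png

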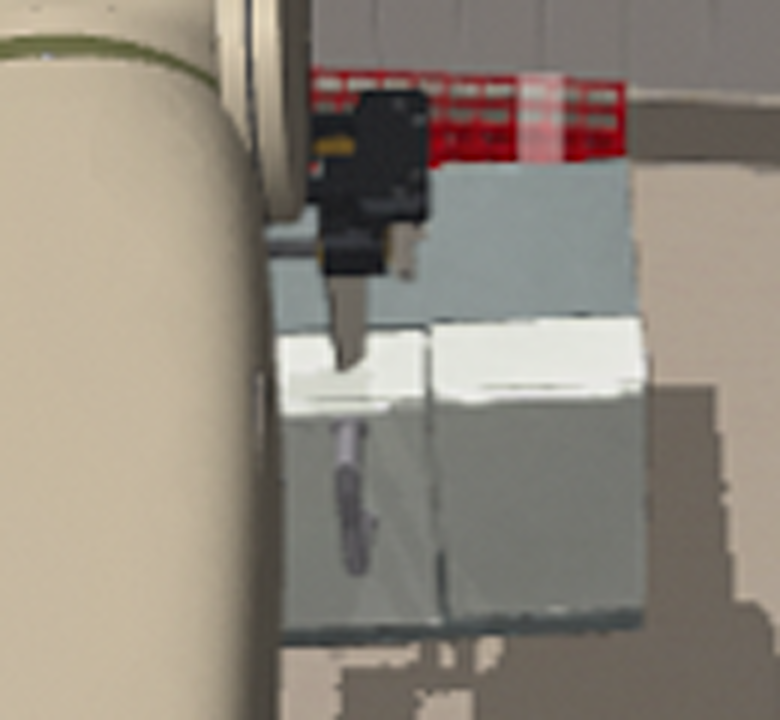

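```bash
python3 - <<'E'
import cv2
im=cv2.imread("pics/w1.png")[195:275,220:420]
cv2.imwrite("pics/w1z.png",cv2.resize(im,None,fx=4,fy=4,interpolation=cv2.INTER_CUBIC))
E
```

```text
(no output)
```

View pics/w1z.png

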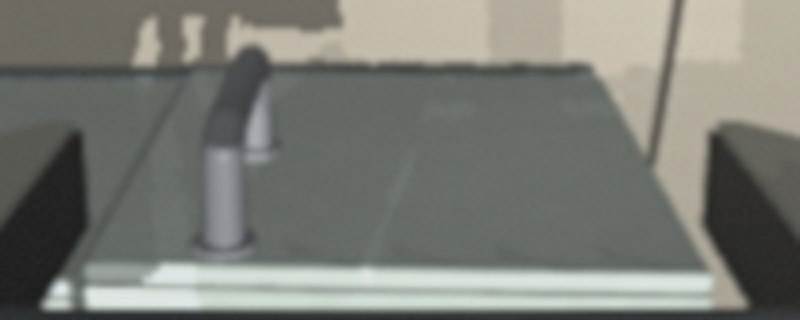

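```bash
python3 - <<'E'
from h import *
# state saved moment of w1: arm static
st=robot.read_state();w=robot.read_camera("wrist");t=robot.read_camera("top")
g=lambda x,y:(x/4+220-.4,y/4+195-.4); f=lambda x,y:(x/6+214.6,y/6+119.6)
for a,b,n in[((225,130),(348,468),"top bend"),((254,50),(357,572),"bottom"),((86,266),(425,412),"door corner")]:
    o1,d1=ray(w,[g(*a)],st);o2,d2=ray(t,[f(*b)])
    print(n,tri([o1,o2],[d1[0],d2[0]]))
print(cup(-.086,.005,.195),cup(-.086,.005,.115),cup(-.052,-.032,.2))
print("top flange edge pts on z=.2",onz(w,[g(86,266),g(712,272)],.2,st))
E
```

```text
top bend (array([0.48709267, 0.05948088, 0.21001642]), [np.float64(0.0009854687899436298), np.float64(0.0009854687899436155)])
bottom (array([0.48874591, 0.05939545, 0.12780225]), [np.float64(0.0012149321911563446), np.float64(0.0012149321911563756)])
door corner (array([0.53002046, 0.02588943, 0.20460415]), [np.float64(0.0009757274544714696), np.float64(0.000975727454471425)])
[0.49877088 0.05982885 0.195     ] [0.49877088 0.05982885 0.115     ] [0.53662719 0.02678493 0.2       ]
top flange edge pts on z=.2 [[0.53333838 0.02415096 0.2       ]
 [0.51741845 0.19339938 0.2       ]]
```

jog_arm(
  steps=[
    [0,-0.022,-0.02,0.02,0,0,0],
    [0,-0.043,-0.041,0.06,0,0,0],
    [0,-0.043,-0.041,0.08,0,0,0],
    [0,-0.043,-0.041,0.08,0,0,0],
  ],
)

```text
t: 2.25
tool_pos: [0.4907, 0.0682, 0.2588]
orientation: [0.17, -3.134, -0.002]
force: [0.9, 0.4, 0.1]
opening: 0.0931
```

```bash
python3 - <<'E'
from h import *
st,w=snap("wrist","w2"); print(st["t"],st["tool_pos"],go([.495,.0597,.16],1.68))
print(proj(w,[cup(-.088,.005,.195),cup(-.088,.005,.115),cup(-.052,-.032,.2)],st))
E
```

```text
2.25 [0.49073788 0.06822575 0.25878783] (array([-0.0026, -0.009 ,  0.1005]), array([ 0.001, -0.   , -0.001]))
[[305.91029156 219.93291472]
 [308.900533   195.38714309]
 [259.13166013 265.57423568]]
```

View pics/w2.png

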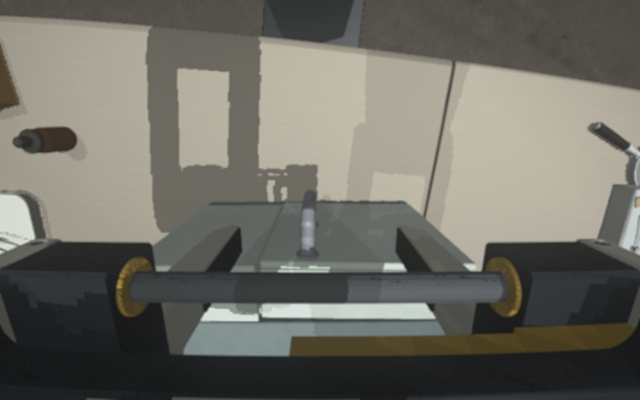

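```bash
python3 - <<'E'
from h import *
im=cv2.imread("pics/w2.png")[180:275,250:380]
cv2.imwrite("pics/w2z.png",cv2.resize(im,None,fx=6,fy=6,interpolation=cv2.INTER_CUBIC))
E
```

```text
(no output)
```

View pics/w2z.png

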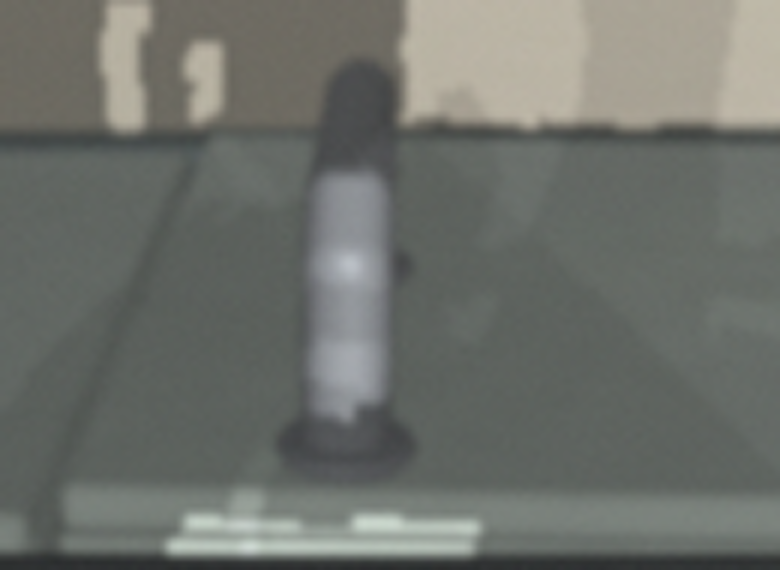

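```bash
python3 - <<'E'
from h import *
st=robot.read_state();w=robot.read_camera("wrist")
print("outer rim",onz(w,[(308,208.3)],.195,st),cup(-.094,.005,.195))
print("bottom end",onz(w,[(360/6+249.6,62/6+179.6)],.115,st))
print("boss",onz(w,[(307.5,253)],.189,st),cup(-.052,.005,.189))
print("door edge corner",onz(w,[(62/6+249.6,490/6+179.6)],.2,st))
E
```

```text
outer rim [[0.48882967 0.06029668 0.195     ]] [0.49081924 0.05895062 0.195     ]
bottom end [[0.49257448 0.05976212 0.115     ]]
boss [[0.52872161 0.06369007 0.189     ]] [0.53256539 0.06356131 0.189     ]
door edge corner [[0.5347893  0.02693736 0.2       ]]
```

jog_arm(
  steps=[
    [0,-0.004,-0.0085,0.03,0,0,0],
    [0,-0.004,-0.0085,0.07,0,0,0],
    [0,-0.004,-0.0085,0.1,0,0,0],
    [0,-0.004,-0.0085,0.1,0,0,0],
  ],
  force=25,
)

```text
t: 2.85
tool_pos: [0.4961, 0.0609, 0.1611]
orientation: [0.172, -3.136, -0.002]
force: [0.3, -1.1, -0.0]
opening: 0.0929
```

jog_arm(
  steps=[
    [1,0,0,0,0,0,0],
    [1,0,0,0,0,0,0],
    [1,0,0,0,0,0,0],
    [1,0,0,0,0,0,0],
  ],
  force=25,
)

```text
t: 3.35
tool_pos: [0.4964, 0.0609, 0.1617]
orientation: [-0.171, 3.136, 0.002]
force: [-0.5, 0.6, -0.3]
opening: 0.0576
```

```bash
python3 - <<'E'
from h import *
st,w=snap("wrist","w3"); print(st["t"],st["tool_pos"],st["force"],st["opening"],go([.495,.06,.16],1.68))
E
```

```text
3.35 [0.4964243  0.06088295 0.16166977] [-0.54323047  0.61214386 -0.31294615] 0.05759249046424143 (array([ 0.0014, -0.0007,  0.0015]), array([ 0.001,  0.   , -0.   ]))
```

View pics/w3.png

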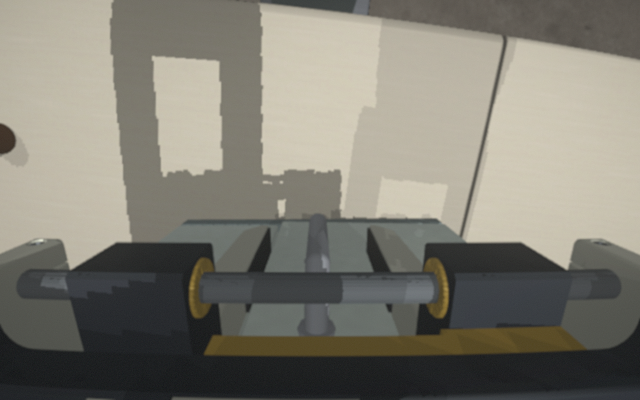

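Fingers are closing slowly (about 70 mm/s) around the handle, which sits centred at u≈318.

jog_arm(
  steps=[
    [1,0,0,0,0,0,0],
    [1,0,0,0,0,0,0],
    [1,0,0,0,0,0,0],
    [1,0,0,0,0,0,0],
    [1,0,0,0,0,0,0],
  ],
)

```text
t: 4.03
tool_pos: [0.4962, 0.0605, 0.1614]
orientation: [0.171, -3.137, -0.001]
force: [-1.1, -3.8, 1.0]
opening: 0.0117
```

jog_arm(
  steps=[
    [1,0,0,0,0,0,0],
    [1,0,0,0,0,0,0],
  ],
)

```text
t: 4.28
tool_pos: [0.4962, 0.0604, 0.1614]
orientation: [0.171, -3.137, -0.001]
force: [-0.7, -1.0, -1.3]
opening: 0.0115
```

```bash
cat >> h.py <<'E'
def arc(H,sgn,dth,n,st=None):
    """rows turning TCP about upright axis at H(xy) by sgn*dth (sgn=-1 clockwise from above) in n rows"""
    st=st or robot.read_state();T=tw(st);out=[]
    for k in range(1,n+1):
        a=sgn*dth*k/n;Rz=R.from_rotvec([0,0,a]).as_matrix();h=np.array([*H,0]);p=Rz@(T[:3,3]-h)+h
        d=T[:3,:3].T@(p-T[:3,3]);r=R.from_matrix(T[:3,:3].T@Rz@T[:3,:3]).as_rotvec()
        out.append([1]+list(d.round(4))+list(r.round(3)))
    return out
HA=cup(0,.14,0)[:2];HP=cup(0,-.14,0)[:2]
E
python3 - <<'E'
from h import *
st=robot.read_state();print(st["t"],st["tool_pos"],st["force"],st["opening"],np.linalg.norm(st["tool_pos"][:2]-HA))
for r in arc(HA,-1,.35,5):print(r)
E
```

```text
4.275 [0.49621053 0.06041684 0.16138844] [-0.66659841 -1.01873633 -1.27485147] 0.011484771501009775 0.16068861593902078
[1, np.float64(0.0092), np.float64(0.0065), np.float64(0.0), np.float64(-0.0), np.float64(-0.0), np.float64(0.07)]
[1, np.float64(0.0179), np.float64(0.0136), np.float64(0.0), np.float64(-0.0), np.float64(-0.0), np.float64(0.14)]
[1, np.float64(0.026), np.float64(0.0214), np.float64(0.0), np.float64(-0.0), np.float64(-0.0), np.float64(0.21)]
[1, np.float64(0.0337), np.float64(0.0296), np.float64(0.0), np.float64(-0.0), np.float64(-0.0), np.float64(0.28)]
[1, np.float64(0.0407), np.float64(0.0384), np.float64(0.0), np.float64(-0.0), np.float64(-0.0), np.float64(0.35)]
```

jog_arm(
  steps=[
    [1,0.009,0.0065,0,0,0,0.07],
    [1,0.018,0.0136,0,0,0,0.14],
    [1,0.026,0.0214,0,0,0,0.21],
    [1,0.0337,0.0296,0,0,0,0.28],
    [1,0.0407,0.0384,0,0,0,0.35],
  ],
)

```text
t: 4.9
tool_pos: [0.4512, 0.0943, 0.1614]
orientation: [-0.382, -3.118, -0.0]
force: [0.7, -1.5, -0.4]
opening: 0.0115
```

```bash
python3 - <<'E'
from h import *
st=robot.read_state();print(st["t"],st["tool_pos"],st["force"],st["opening"],np.linalg.norm(st["tool_pos"][:2]-HA))
d=st["tool_pos"][:2]-HA;print("ang",np.arctan2(d[1],d[0]))
for r in arc(HA,-1,.6,5):print([float(x) for x in r])
E
```

```text
4.9 [0.45124233 0.09426874 0.16137584] [ 0.65379174 -1.46927331 -0.431035  ] 0.011532843618259209 0.16090356817229878
ang -2.395772008290921
[1.0, 0.0155, 0.0115, 0.0, -0.0, -0.0, 0.12]
[1.0, 0.0294, 0.0249, 0.0, -0.0, -0.0, 0.24]
[1.0, 0.0417, 0.0397, 0.0, -0.0, -0.0, 0.36]
[1.0, 0.0521, 0.056, 0.0, -0.0, -0.0, 0.48]
[1.0, 0.0605, 0.0734, 0.0, -0.0, -0.0, 0.6]
```

jog_arm(
  steps=[
    [1,0.0155,0.0115,0,0,0,0.12],
    [1,0.0294,0.0249,0,0,0,0.24],
    [1,0.0417,0.0397,0,0,0,0.36],
    [1,0.0521,0.056,0,0,0,0.48],
    [1,0.0605,0.0734,0,0,0,0.6],
  ],
)

```text
t: 5.52
tool_pos: [0.4103, 0.1807, 0.1614]
orientation: [1.292, 2.863, 0.001]
force: [7.2, -0.3, -5.5]
opening: 0.0116
```

```bash
python3 - <<'E'
from h import *
st=robot.read_state();print(st["t"],st["tool_pos"],st["force"],st["opening"],np.linalg.norm(st["tool_pos"][:2]-HA))
d=st["tool_pos"][:2]-HA;a0=np.arctan2(-.135,-.086)+YAW;th=a0-np.arctan2(d[1],d[0]);th%=2*np.pi;print("door",th)
for r in arc(HA,-1,1.59-th,5):print([float(x) for x in r])
E
```

```text
5.525 [0.4103279  0.18067632 0.16141624] [ 7.19672406 -0.27294506 -5.48865413] 0.011647563570223316 0.1607253048018614
door 0.9713921156796115
[1.0, 0.0159, 0.0119, 0.0, 0.0, -0.0, 0.124]
[1.0, 0.0302, 0.0257, 0.0, 0.0, -0.0, 0.247]
[1.0, 0.0427, 0.0411, 0.0, 0.0, -0.0, 0.371]
[1.0, 0.0532, 0.058, 0.0, 0.0, -0.0, 0.495]
[1.0, 0.0616, 0.076, 0.0001, 0.0, -0.001, 0.619]
```

jog_arm(
  steps=[
    [1,0.0159,0.0119,0,0,0,0.124],
    [1,0.0302,0.0257,0,0,0,0.247],
    [1,0.0427,0.0411,0,0,0,0.371],
    [1,0.0532,0.058,0,0,0,0.495],
    [1,0.0616,0.076,0,0,0,0.619],
  ],
)

```text
t: 6.15
tool_pos: [0.4276, 0.2772, 0.1614]
orientation: [2.107, 2.328, 0.002]
force: [9.0, -7.6, -3.3]
opening: 0.0117
```

jog_arm(
  steps=[
    [0,0,0,0,0,0,0],
    [0,0,0,0,0,0,0],
    [0,0,0,0,0,0,0],
    [0,0,0,0,0,0,0],
    [0,0,0,0,0,0,0],
  ],
)

```text
t: 6.78
tool_pos: [0.4275, 0.277, 0.1615]
orientation: [2.107, 2.328, 0.002]
force: [-0.1, -0.1, 0.2]
opening: 0.0571
```

```bash
python3 - <<'E'
from h import *
st=robot.read_state();print(st["t"],st["q"],st["tool_pos"],st["force"],st["opening"],np.linalg.norm(st["tool_pos"][:2]-HA))
d=st["tool_pos"][:2]-HA;a0=np.arctan2(-.135,-.086)+YAW;th=a0-np.arctan2(d[1],d[0]);th%=2*np.pi;print("door",th)
snap("top","top3",(195,110,345,250),5)
g=cup(-.03,.015,.34);print(g,go(g,1.68-np.pi))
E
```

```text
6.775 [ 4.75493145e-01 -7.27482055e-02  1.82651934e+00 -1.67061478e-03
  1.38566090e+00  3.76154251e-01] [0.42751309 0.27704188 0.16150219] [-0.05084567 -0.09222222  0.21219296] 0.05707388388614819 0.15986213124759033
door 1.591945627376738
[0.55333464 0.07591599 0.34      ] (array([-0.2128,  0.1056, -0.1781]), array([ 3.000e-03, -1.000e-03,  1.561e+00]))
```

View pics/top3.png

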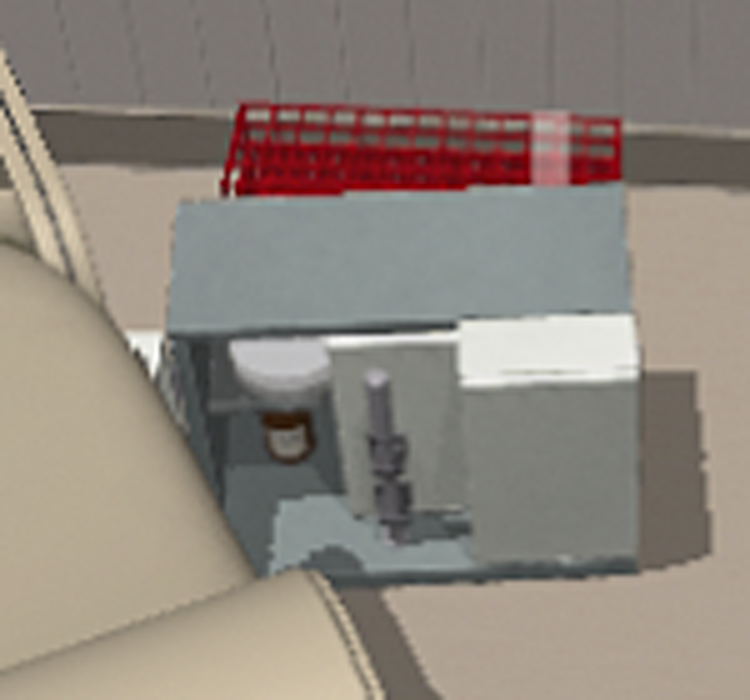

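jog_arm(
  steps=[
    [0,0,0,-0.03,0,0,0],
    [0,0,0,-0.08,0,0,0],
    [0,0,0,-0.13,0,0,0],
    [0.4,-0.01,0,-0.178,0,0,0.15],
    [0.4,-0.03,0.02,-0.178,0,0,0.3],
  ],
)

```text
t: 7.45
tool_pos: [0.4512, 0.2503, 0.3455]
orientation: [2.432, 1.982, 0.017]
force: [0.8, 0.5, -0.8]
opening: 0.0772
```

```bash
python3 - <<'E'
from h import *
st=robot.read_state();c=robot.read_camera("top");print(st["t"],st["force"],st["opening"])
f=lambda x,y:(x/5+194.6,y/5+109.6)
print(onz(c,[f(376,376)],.184),cup(-.03,.015,.186))
g=cup(-.03,.015,.34);print(g,go(g,1.68-np.pi),st["tool_pos"])
E
```

```text
7.45 [ 0.83253377  0.45776065 -0.84538481] 0.07718214630598426
[[0.55713399 0.07703137 0.184     ]] [0.55333464 0.07591599 0.186     ]
[0.55333464 0.07591599 0.34      ] (array([-0.1465,  0.1343,  0.0033]), array([ 0.006, -0.007,  1.248])) [0.45123142 0.25034791 0.34546376]
```

jog_arm(
  steps=[
    [0.46,-0.03,0.027,0,0,0,0.17],
    [0.46,-0.06,0.054,0,0,0,0.34],
    [0.46,-0.09,0.08,0,0,0,0.51],
    [0.46,-0.12,0.107,0,0,0,0.68],
    [0.46,-0.1465,0.1343,0,0,0,0.85],
  ],
)

```text
t: 8.12
tool_pos: [0.5536, 0.0746, 0.343]
orientation: [3.041, 0.78, 0.013]
force: [0.0, 0.4, 0.1]
opening: 0.0508
```

```bash
python3 - <<'E'
from h import *
st=robot.read_state();g=cup(-.03,.015,.34);print(st["opening"],go(g,1.68-np.pi),st["tool_pos"])
E
```

```text
0.05075306698190886 (array([ 0.0003, -0.0013,  0.003 ]), array([ 0.002, -0.008,  0.393])) [0.55363418 0.07463082 0.3430458 ]
```

jog_arm(
  steps=[
    [0.46,0,-0.001,0.003,0,0,0.13],
    [0.46,0,-0.001,0.003,0,0,0.26],
    [0.46,0,-0.001,0.003,0,-0.008,0.393],
    [0.46,0,-0.001,0.003,0,-0.008,0.393],
  ],
)

```text
t: 8.62
tool_pos: [0.5531, 0.0755, 0.3396]
orientation: [3.135, 0.173, -0.0]
force: [0.5, -0.2, -1.2]
opening: 0.0504
```

```bash
python3 - <<'E'
from h import *
st,w=snap("wrist","w4");print(st["tool_pos"],st["q"],go(cup(-.03,.015,.34),1.68-np.pi))
print(proj(w,[cup(-.03,.015,.186),cup(-.03,.015,.13)],st))
np.save("st4.npy",np.r_[st["tool_pos"],st["orientation"]])
snap("top","top4",(195,110,345,250),5)
E
```

```text
[0.55307656 0.07545934 0.33962753] [ 0.04515912 -0.0017941   1.43320413 -0.0021825   1.7102093   1.50534158] (array([ 0.0003, -0.0004, -0.0003]), array([ 0.002, -0.   ,  0.003]))
[[317.87637621 188.97537659]
 [317.88084443 179.13206791]]
```

View pics/w4.png

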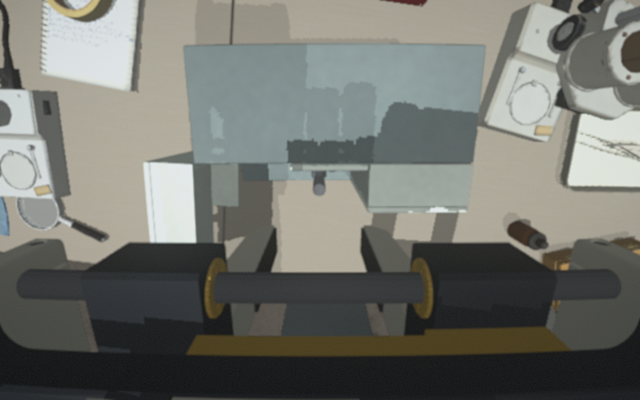

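View pics/top4.png

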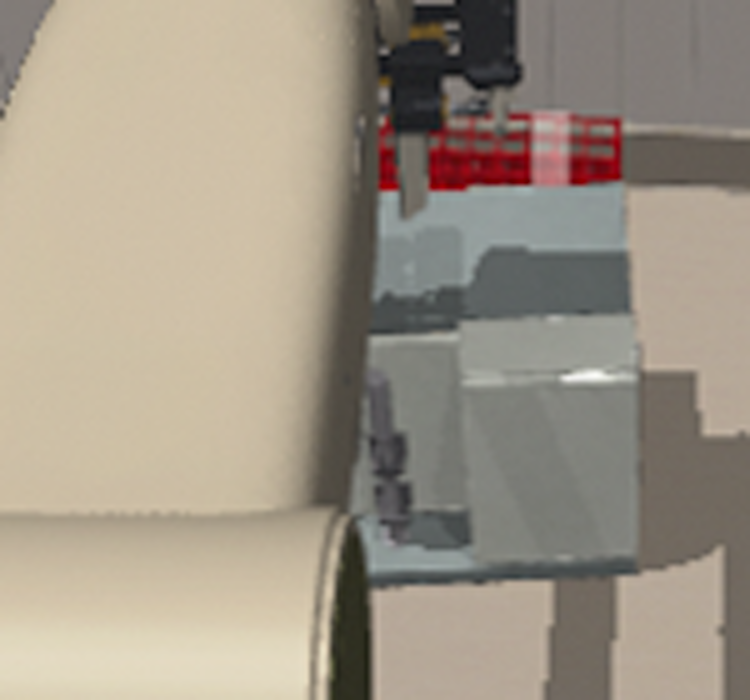

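jog_arm(
  steps=[
    [0.55,0,0,0.05,0,0,0],
    [0.55,0,0,0.1,0,0,0],
    [0.55,0,0,0.125,0,0,0],
    [0.55,0,0,0.125,0,0,0],
  ],
)

```text
t: 9.22
tool_pos: [0.5514, 0.0753, 0.2122]
orientation: [3.134, 0.18, -0.007]
force: [0.0, -0.2, 0.7]
opening: 0.0421
```

```bash
python3 - <<'E'
from h import *
st,w=snap("wrist","w5",(220,170,420,290),4);print(st["tool_pos"],st["opening"],go(cup(-.03,.015,.158),1.68-np.pi))
print(proj(w,[cup(-.03,.015,.186),cup(-.03,.015,.13)],st))
np.save("st5.npy",np.r_[st["tool_pos"],st["orientation"]])
im=cv2.imread("pics/w4.png")[150:220,270:390]
cv2.imwrite("pics/w4z.png",cv2.resize(im,None,fx=6,fy=6,interpolation=cv2.INTER_CUBIC))
E
```

```text
[0.55141038 0.07526285 0.21218059] 0.04213394585458015 (array([ 0.0008, -0.0006,  0.0565]), array([0.002, 0.001, 0.005]))
[[317.86456899 229.66000283]
 [317.90198796 205.49084706]]
```

View pics/w5.png

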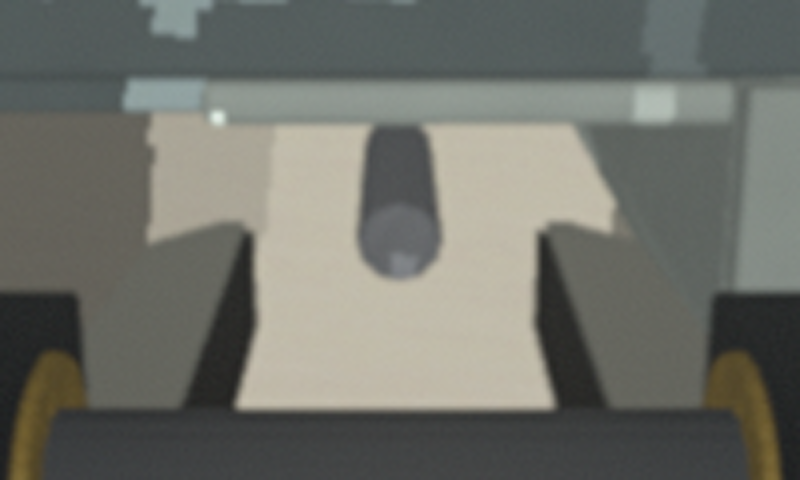

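View pics/w4z.png

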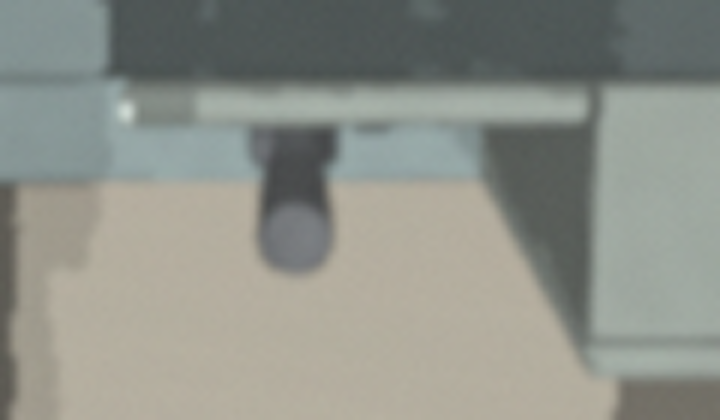

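Grip top centre is at (400,241)/4 → (319.6,229.9) in w5 and (295,237)/6 → (318.8,189.1) in w4.

```bash
python3 - <<'E'
from h import *
w=robot.read_camera("wrist");S=[dict(tool_pos=a[:3],orientation=a[3:]) for a in(np.load("st4.npy"),np.load("st5.npy"))]
uv=[(318.8,189.1),(319.6,229.9)]
r=[ray(w,[u],s) for u,s in zip(uv,S)]
print(tri([a[0] for a in r],[a[1][0] for a in r]),onz(w,[uv[1]],.186,S[1]),cup(-.03,.015,.186))
st=robot.read_state();print(go(np.array([.5536,.0755,.158]),1.68-np.pi))
E
```

```text
(array([0.55335294, 0.07486479, 0.1861581 ]), [np.float64(6.569309628495251e-05), np.float64(6.569309628495975e-05)]) [[0.55330257 0.07479197 0.186     ]] [0.55333464 0.07591599 0.186     ]
(array([-0.    , -0.0003,  0.058 ]), array([ 0.002, -0.001,  0.005]))
```

jog_arm(
  steps=[
    [0.55,0,0,0.03,0,0,0.005],
    [0.55,0,0,0.058,0,0,0.005],
    [0.55,0,0,0.058,0,0,0.005],
    [1,0,0,0.058,0,0,0.005],
    [1,0,0,0.058,0,0,0.005],
  ],
  force=40,
)

```text
t: 9.95
tool_pos: [0.555, 0.0753, 0.1603]
orientation: [3.135, 0.171, 0.008]
force: [0.4, -0.7, 0.7]
opening: 0.0264
```

jog_arm(
  steps=[
    [1,0,0,0,0,0,0],
    [1,0,0,0,0,0,0],
    [1,0,0,0,0,0,0],
    [1,0,0,0,0,0,0],
  ],
)

```text
t: 10.45
tool_pos: [0.5558, 0.0751, 0.1616]
orientation: [3.134, 0.171, 0.011]
force: [-0.5, -1.7, 6.0]
opening: 0.0131
```

jog_arm(
  steps=[
    [1,0,0,-0.006,0,0,0],
    [1,0,0,-0.012,0,0,0],
    [1,0,0,-0.018,0,0,0],
    [1,0,0,-0.023,0,0,0],
    [1,0,0,-0.023,0,0,0],
  ],
)

```text
t: 11.08
tool_pos: [0.5559, 0.0752, 0.1854]
orientation: [3.134, 0.171, 0.012]
force: [-1.3, -3.3, 1.5]
opening: 0.0132
```

```bash
python3 - <<'E'
from h import *
st=robot.read_state();print(st["tool_pos"],st["force"],st["opening"])
st,w=snap("top","top5",(195,110,345,250),5);snap("wrist","w6",(220,170,420,290),4)
E
```

```text
[0.55588099 0.07516293 0.18538866] [-1.33973426 -3.30916799  1.46984446] 0.013190970349205312
```

View pics/top5.png

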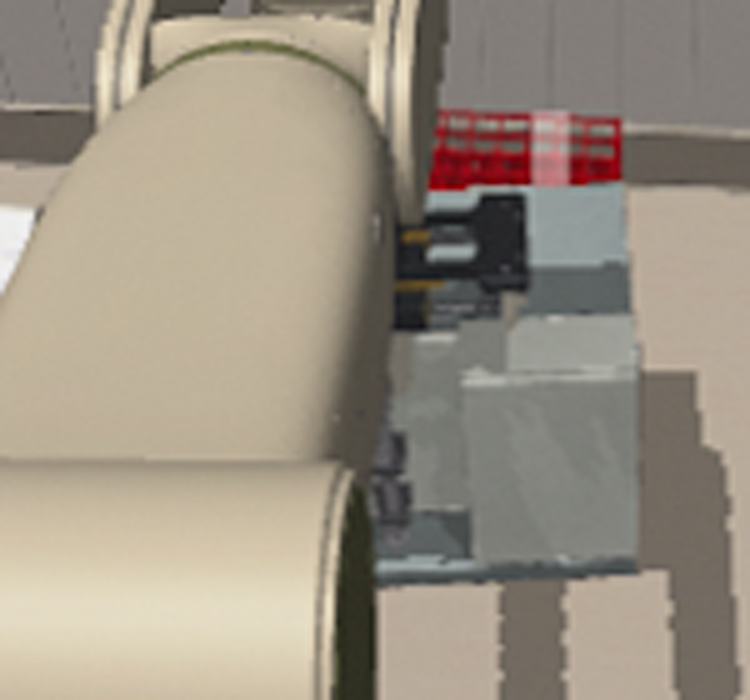

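View pics/w6.png

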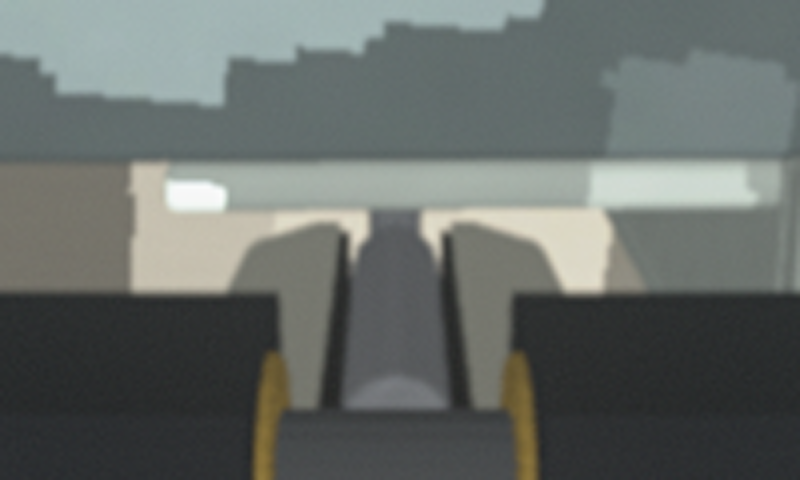

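jog_arm(
  steps=[
    [1,0,0,-0.002,0,0,0],
    [1,0,0,-0.003,0,0,0],
    [1,0,0,-0.004,0,0,0],
    [1,0,0,-0.004,0,0,0],
  ],
)

```text
t: 11.68
tool_pos: [0.5547, 0.0747, 0.1869]
orientation: [3.134, 0.171, 0.007]
force: [0.6, -4.4, -11.6]
opening: 0.0136
```

```bash
python3 - <<'E'
from h import *
st=robot.read_state();d=st["tool_pos"][:2]-HP;print(np.linalg.norm(d),np.hypot(.03,.155),np.arctan2(d[1],d[0])-YAW-np.arctan2(.155,-.03))
for r in arc(HP,1,.35,5):print([float(x) for x in r])
E
```

```text
0.1562754953757043 0.15787653403846943 -0.006028388016838582
[1.0, -0.0107, 0.0024, -0.0, 0.0, 0.0, -0.07]
[1.0, -0.0211, 0.0055, -0.0001, 0.001, 0.0, -0.14]
[1.0, -0.0314, 0.0094, -0.0001, 0.001, 0.001, -0.21]
[1.0, -0.0413, 0.014, -0.0001, 0.001, 0.001, -0.28]
[1.0, -0.0509, 0.0192, -0.0001, 0.001, 0.001, -0.35]
```

jog_arm(
  steps=[
    [1,-0.0107,0.0024,0,0,0,-0.07],
    [1,-0.0211,0.0055,0,0,0,-0.14],
    [1,-0.0314,0.0094,0,0,0,-0.21],
    [1,-0.0413,0.014,0,0,0,-0.28],
    [1,-0.051,0.0192,0,0,0,-0.35],
  ],
)

```text
t: 12.3
tool_pos: [0.506, 0.0503, 0.1867]
orientation: [3.055, 0.718, 0.007]
force: [2.9, -2.1, -4.4]
opening: 0.0135
```

```bash
python3 - <<'E'
from h import *
st=robot.read_state();d=st["tool_pos"][:2]-HP;print(st["tool_pos"],st["force"],np.linalg.norm(d),(np.arctan2(d[1],d[0])-YAW-np.arctan2(.155,-.03))%6.2832)
for r in arc(HP,1,.6,5):print([float(x) for x in r])
E
```

```text
[0.50596407 0.05027425 0.18674651] [ 2.94917942 -2.14024295 -4.3935941 ] 0.15662567926654736 0.344149367530346
[1.0, -0.0182, 0.0045, -0.0, 0.0, 0.001, -0.12]
[1.0, -0.0358, 0.0112, -0.0001, 0.001, 0.001, -0.24]
[1.0, -0.0524, 0.02, -0.0001, 0.001, 0.002, -0.36]
[1.0, -0.0679, 0.0306, -0.0001, 0.002, 0.002, -0.48]
[1.0, -0.0819, 0.0431, -0.0001, 0.002, 0.003, -0.6]
```

Moving freely; the small force confirms the bolt is clear.

jog_arm(
  steps=[
    [1,-0.0182,0.0045,0,0,0,-0.12],
    [1,-0.0358,0.0112,0,0,0,-0.24],
    [1,-0.0524,0.02,0,0,0,-0.36],
    [1,-0.0679,0.0306,0,0,0,-0.48],
    [1,-0.082,0.0431,0,0,0,-0.6],
  ],
)

```text
t: 12.92
tool_pos: [0.4513, -0.0244, 0.1867]
orientation: [2.703, 1.595, 0.006]
force: [2.7, -0.2, -3.6]
opening: 0.0131
```

```bash
python3 - <<'E'
from h import *
st=robot.read_state();d=st["tool_pos"][:2]-HP;th=(np.arctan2(d[1],d[0])-YAW-np.arctan2(.155,-.03))%6.2832;print(st["q"],st["tool_pos"],st["force"],np.linalg.norm(d),th)
for r in arc(HP,1,1.59-th,5):print([float(x) for x in r])
E
```

```text
[-1.67668661e-01 -2.61746393e-01  1.94713165e+00  1.23877495e-04
  1.45128042e+00  3.37158452e-01] [ 0.4512623  -0.02440608  0.18670485] [ 2.66468059 -0.23991544 -3.60347588] 0.15722014003852297 0.9429603056144544
[1.0, -0.0197, 0.0049, -0.0, 0.0, 0.001, -0.129]
[1.0, -0.0387, 0.0123, -0.0, 0.0, 0.001, -0.259]
[1.0, -0.0565, 0.0221, 0.0, 0.001, 0.002, -0.388]
[1.0, -0.0729, 0.0341, 0.0, 0.001, 0.002, -0.518]
[1.0, -0.0876, 0.0481, 0.0001, 0.001, 0.003, -0.647]
```

jog_arm(
  steps=[
    [1,-0.0197,0.0049,0,0,0,-0.129],
    [1,-0.0387,0.0123,0,0,0,-0.259],
    [1,-0.0565,0.0221,0,0,0,-0.388],
    [1,-0.0729,0.0341,0,0,0,-0.518],
    [1,-0.0876,0.0481,0,0,0,-0.647],
  ],
)

```text
t: 13.55
tool_pos: [0.4503, -0.1244, 0.1867]
orientation: [2.051, 2.376, 0.004]
force: [0.2, 0.9, -2.4]
opening: 0.0132
```

```bash
python3 - <<'E'
from h import *
st=robot.read_state();d=st["tool_pos"][:2]-HP;th=(np.arctan2(d[1],d[0])-YAW-np.arctan2(.155,-.03))%6.2832;print(st["q"],st["tool_pos"],st["force"],np.linalg.norm(d),th)
E
```

```text
[-3.80635108e-01 -2.14415488e-01  1.90746006e+00  1.65580951e-03
  1.44554638e+00 -5.27323834e-01] [ 0.45032523 -0.12440728  0.18666901] [ 0.18330843  0.91339781 -2.38518612] 0.1578248591493813 1.5890058964990557
```

jog_arm(
  steps=[
    [0.55,0,0,0,0,0,0],
    [0.55,0,0,0,0,0,0],
    [0.55,0,0,0,0,0,0],
    [0.55,0,0,0,0,0,0],
  ],
)

```text
t: 14.05
tool_pos: [0.4504, -0.1239, 0.1868]
orientation: [2.051, 2.376, 0.004]
force: [0.2, 0.9, -0.2]
opening: 0.0415
```

jog_arm(
  steps=[
    [0.55,0,0,-0.03,0,0,0],
    [0.55,0,0,-0.07,0,0,0],
    [0.55,0,0,-0.12,0,0,0],
    [0.55,0,0,-0.17,0,0,0],
    [0.55,0,0,-0.17,0,0,0],
  ],
)

```text
t: 14.68
tool_pos: [0.4514, -0.1242, 0.362]
orientation: [2.046, 2.37, 0.009]
force: [0.0, 0.7, 0.2]
opening: 0.042
```

```bash
python3 - <<'E'
from h import *
st,w=snap("wrist","w7");snap("top","top6",(195,110,515,350),2.5);print(st)
print(proj(w,[cup(-.155,-.17,.211)],st))
E
```

```text
{'t': 14.675, 'q': array([-0.37970325, -0.25625807,  1.62585291,  0.00198454,  1.76015787,
       -0.52589312]), 'dq': array([ 3.48554074e-05,  2.59077276e-02,  9.35769933e-02, -1.52684027e-03,
       -4.22916130e-02,  1.00068533e-04]), 'joint_torque': array([-5.09607908e-02, -3.72922289e+01, -5.12327886e+01,  6.42690598e-02,
        7.49686584e-01, -1.73001923e-02]), 'tool_pos': array([ 0.45139559, -0.12424872,  0.36195409]), 'orientation': array([2.04591466, 2.37013663, 0.00893276]), 'force': array([0.01403842, 0.68832077, 0.20925322]), 'wrist_torque': array([-0.07748269,  0.05782755, -0.03437679]), 'opening': 0.041967998921869636}
[[314.54186094 186.26752567]]
```

View pics/w7.png

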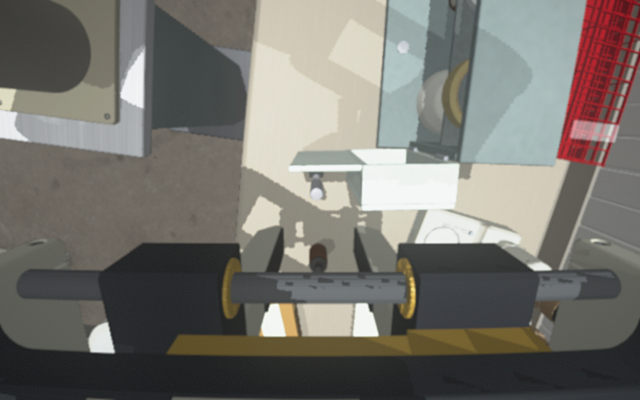

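View pics/top6.png

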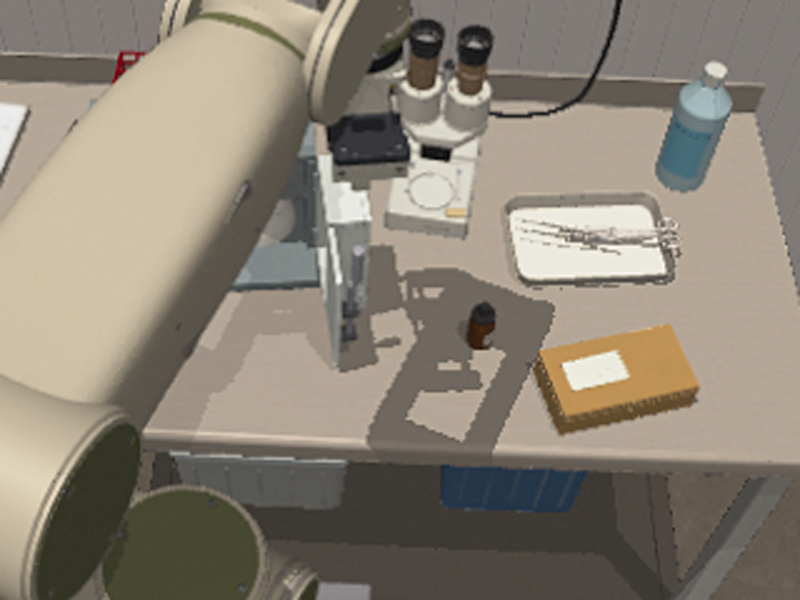

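```bash
python3 - <<'E'
from h import *
st=robot.read_state();T=tw(st);np.save("st7.npy",np.r_[st["tool_pos"],st["orientation"]])
for p in([.42,-.2,.38],[.38,-.36,.4]):print((T[:3,:3].T@(np.array(p)-T[:3,3])).round(3))
E
```

```text
[-0.071 -0.041 -0.023]
[-0.223 -0.104 -0.043]
```

jog_arm(
  steps=[
    [0.55,-0.04,-0.022,-0.023,0,0,0],
    [0.55,-0.08,-0.042,-0.043,0,0,0],
    [0.55,-0.13,-0.062,-0.043,0,0,0],
    [0.55,-0.18,-0.085,-0.043,0,0,0],
    [0.55,-0.223,-0.104,-0.043,0,0,0],
  ],
)

```text
t: 15.4
tool_pos: [0.3783, -0.3608, 0.3973]
orientation: [2.053, 2.377, 0.006]
force: [0.0, 0.1, 0.9]
opening: 0.0418
```

```bash
python3 - <<'E'
from h import *
st,w=snap("wrist","w8");snap("top","top7",(175,110,495,350),2.5);print(st["tool_pos"])
np.save("st8.npy",np.r_[st["tool_pos"],st["orientation"]])
E
```

```text
[ 0.3783386  -0.36083479  0.39733315]
```

View pics/w8.png

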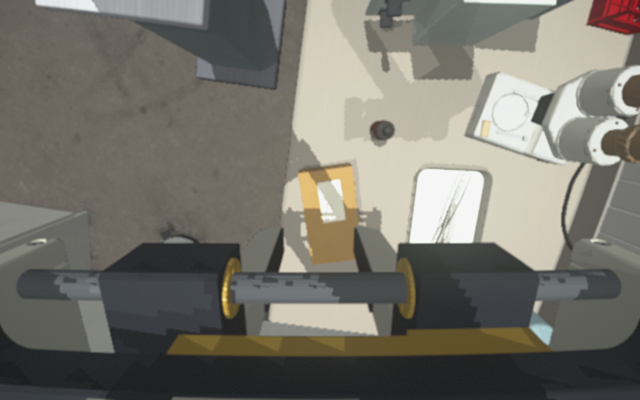

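View pics/top7.png

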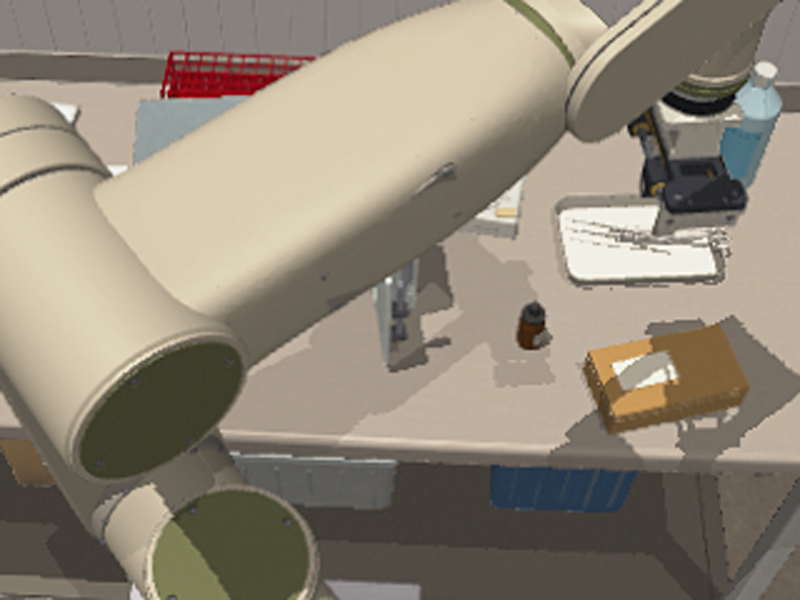

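jog_arm(
  steps=[
    [0.55,0.05,0.06,-0.03,0,0,0],
    [0.55,0.1,0.07,-0.043,0,0,0],
    [0.55,0.15,0.07,-0.043,0,0,0],
    [0.55,0.2,0.075,-0.043,0,0,0],
    [0.55,0.25,0.08,-0.043,0,0,0],
  ],
)

```text
t: 16.12
tool_pos: [0.4204, -0.1014, 0.4384]
orientation: [-2.055, -2.371, -0.004]
force: [1.4, 0.3, 0.2]
opening: 0.0418
```

```bash
python3 - <<'E'
from h import *
st,w=snap("wrist","w9");print(st["tool_pos"],st["t"])
np.save("st9.npy",np.r_[st["tool_pos"],st["orientation"]])
print(proj(w,[cup(-.155,-.17,.211),cup(-.172,.14,.2)],st))
E
```

```text
[ 0.42042398 -0.10142714  0.43841042] 16.125
[[337.47288168 195.43310942]
 [334.49483077 -69.59403445]]
```

View pics/w9.png

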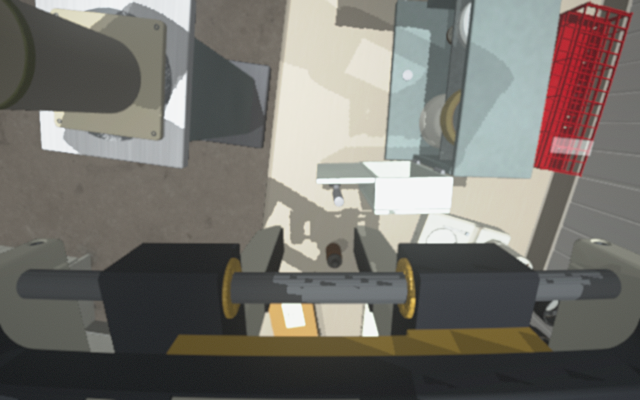

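jog_arm(
  steps=[
    [0.55,0.05,0,0,0,0,0],
    [0.55,0.1,0,0,0,0,0],
    [0.55,0.15,0,0,0,0,0],
    [0.55,0.2,0,0,0,0,0],
    [0.55,0.24,0,0,0,0,0],
  ],
)

```text
t: 16.8
tool_pos: [0.3842, 0.1428, 0.4394]
orientation: [-2.048, -2.374, -0.006]
force: [0.6, 0.2, 0.2]
opening: 0.0419
```

```bash
python3 - <<'E'
from h import *
st,w=snap("wrist","w10");print(st["tool_pos"],st["t"])
np.save("st10.npy",np.r_[st["tool_pos"],st["orientation"]])
print(proj(w,[cup(-.155,-.17,.211),cup(-.172,.14,.2),cup(0,.14,.2)],st))
E
```

```text
[0.3841579  0.14282385 0.43938341] 16.8
[[334.66894795 351.33100195]
 [333.52564937 146.72825644]
 [462.58375982 152.19802871]]
```

View pics/w10.png

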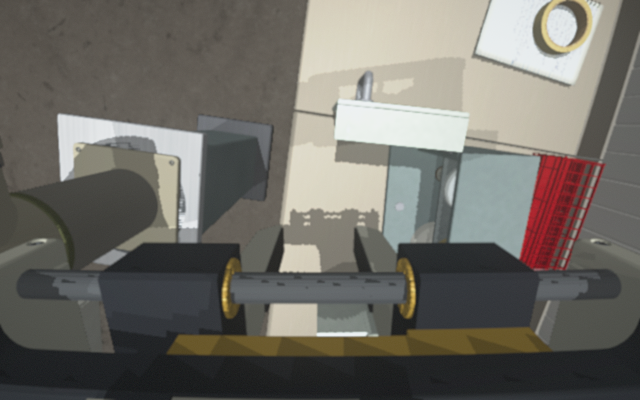

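```bash
python3 - <<'E'
from h import *
w=robot.read_camera("wrist");L=lambda n:(lambda a:dict(tool_pos=a[:3],orientation=a[3:]))(np.load(n))
for n,b in(("w7",(280,140)),("w9",(300,150))):
    im=cv2.imread(f"pics/{n}.png")[b[1]:b[1]+75,b[0]:b[0]+170];cv2.imwrite(f"pics/{n}z.png",cv2.resize(im,None,fx=4,fy=4,interpolation=cv2.INTER_CUBIC))
a,b=L("st7.npy"),L("st9.npy");r=[ray(w,[(317,193)],a),ray(w,[(339,201)],b)]
print(tri([x[0] for x in r],[x[1][0] for x in r]),cup(-.155,-.17,.211))
p=onz(w,[(335,148),(463,153)],.2,L("st10.npy"));v=p[0]-p[1];print("active inner edge",p,np.arctan2(v[1],v[0])-YAW)
E
```

```text
(array([ 0.44905228, -0.11938654,  0.24536847]), [np.float64(0.0009757103757779198), np.float64(0.0009757103757779849)]) [ 0.44939912 -0.12168817  0.211     ]
active inner edge [[0.40064744 0.18322588 0.2       ]
 [0.57026249 0.20250917 0.2       ]] -3.138390187438561
```

View pics/w9z.png

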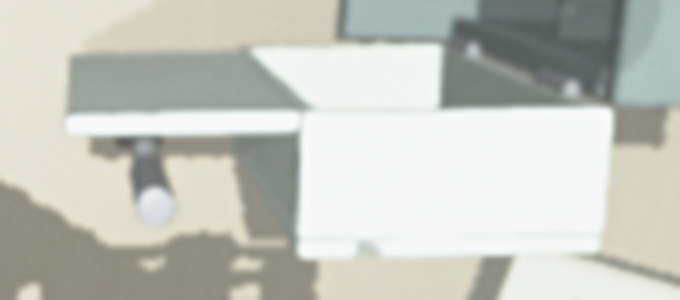

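View pics/w7z.png

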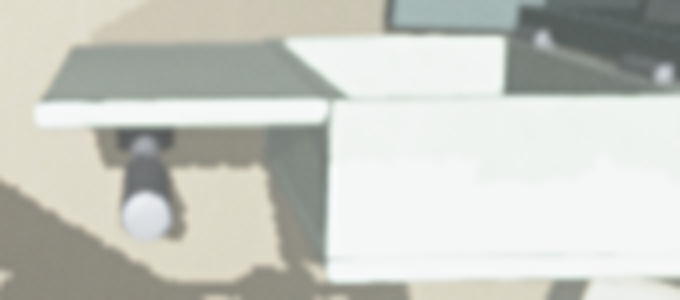

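```bash
python3 - <<'E'
from h import *
w=robot.read_camera("wrist");L=lambda n:(lambda a:dict(tool_pos=a[:3],orientation=a[3:]))(np.load(n))
g=lambda x,y:(x/4+299.6,y/4+149.6)
s=L("st9.npy")
for z,A,B in((.2,(302,109),(612,107)),(.2,(300,257),(597,254)),(.192,(67,133),(298,132))):
    p=onz(w,[g(*A),g(*B)],z,s);v=p[0]-p[1];print(p.round(4),np.linalg.norm(v).round(4),((np.arctan2(v[1],v[0])-YAW)%6.2832-np.pi/2).round(3))
print("hinge",cup(0,-.14,.2))
for n,uv in(("st7.npy",(316.4,193.6)),("st9.npy",(338.1,201.1))):
  for z in(.186,.211):print(z,onz(w,[uv],z,L(n)).round(4))
E
```

```text
[[ 0.4964 -0.0917  0.2   ]
 [ 0.6004 -0.0758  0.2   ]] 0.1052 1.613
[[ 0.5055 -0.1428  0.2   ]
 [ 0.6082 -0.127   0.2   ]] 0.1039 1.613
[[ 0.4198 -0.1126  0.192 ]
 [ 0.4983 -0.1009  0.192 ]] 0.0794 1.609
hinge [ 0.60016896 -0.07485385  0.2       ]
0.186 [[ 0.4507 -0.1331  0.186 ]]
0.211 [[ 0.4499 -0.1272  0.211 ]]
0.186 [[ 0.4541 -0.1354  0.186 ]]
0.211 [[ 0.4514 -0.1292  0.211 ]]
```

```bash
python3 - <<'E'
from plant import robot
print(robot.read_state()["force"],robot.close_job())
E
```

```text
the job is handed in; nothing more can be done
[ 0.42628775  0.47723875 -0.9988817 ] None
```

Both doors now stand about square to the cupboard. I opened the handle door first, then lifted the flush bolt to its stop (25 mm of travel, about 12 N felt there), and pulled the other door open by the bolt's grip. I then let go and backed off, and handed the job in at about 17 s.

**Last checks:**
- **Doors:** the wrist camera shows the active door at about 1.57 rad and the passive door at about 1.61 rad. The arm's own path gave 1.59 rad for both.
- **Bolt:** the grip's position in two wrist views fits the bolt fully up (grip top at about 211 mm).
- **Bystanders:** neither the dropper bottle nor the slide case looks disturbed in the camera pictures, and nothing came near them.
- **Force:** none of the readings I took exceeded about 15 N.

**Checks that failed or disagreed:**
- **Bolt height:** a direct two-view triangulation gave about 245 mm. The baseline was too short, so I did not trust it and used the single-view check above instead.
- **Handle:** the first handle measurement from two cameras was off by about 10 mm. A closer wrist view settled it before I gripped.
- **Scene camera:** its view was blocked, so I did not use it.

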